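# Put the lacquer cup under the magnifier lamp

### The job

Swing the magnifier lamp right out of the way, then stand the white cup upright in the middle of the round pad on the lamp's base and let go of it. Then swing the lamp back so that its lens is centred directly over the cup. Keep the cup upright all the time and leave the other things where they are.

Things in the scene. Friction and masses are not known exactly. Their poses are not given: they have to be found in the camera images.
- white_cup: Loose white cup, open at the top, stained red inside; round, 48 mm across at the foot, 62 mm at the rim, 48 mm high, 70 g. Origin: centre of its underside; z up along its axis. It can be gripped across the body from above (about 57 mm wide at 30 mm up) or by its rim.
- stand: Fixed magnifier-lamp stand: grey base plate 110 x 265 mm, 8 mm thick, with a steel post 26 mm thick that carries the swinging lamp arm, and a round black pad. Origin: on the post's axis, at the underside of the plate (table height). z up; the pad lies 170 mm from the post along the stand's -y axis. The plate runs from y = +45 to -220 mm.
- pad (a point): Centre of the top of the round black rubber pad (70 mm across, 14 mm above the table, 6 mm above the base plate).
- lens_hinge (a point): The arm's vertical hinge axis, at the top of the post, 115 mm above the table. The hub above it is 44 mm across and ends 147 mm above the table.
- lens_arm (a joint): Angle of the lamp arm about the vertical hinge, rad: 0 = lens exactly over the pad, growing counter-clockwise seen from above (the lens then swings away from the robot, towards +x). Range -0.6 to 1.9; it is stiff (about 0.12 N m) and stays where it is left. Only the positive direction gets the lens clear of the pad.
- lens (a point): Centre of the lens, on its underside, 170 mm from the hinge axis. The round white lamp head is 104 mm across and 20 mm thick, its underside 117 mm above the table; it turns with the arm.
- knob (a point): The orange upright round grip knob on top of the arm, 22 mm across, 40 mm tall (143 to 183 mm above the table), 95 mm from the hinge axis, in line between hinge and lens. The point is on the knob's axis, 165 mm above the table. Grip it from above to swing the arm, or push it sideways. The arm under it is 26 mm wide at most, its top 138 mm above the table.
- cork: Bystander: loose cork sanding block 48 x 78 x 28 mm, lying flat. Origin: centre of its underside.
- charcoal: Bystander: loose black polishing-charcoal stick 19 x 55 x 16 mm. Origin: centre of its underside.
- black_cup: Bystander: loose black cup, 72 mm across, 60 mm high. Origin: centre of its underside.
- bottle: Bystander: loose white oil bottle with blue cap, 44 mm across, 122 mm high. Origin: centre of its underside.
Not all that is in view belongs to the job. Leave any pink look-alike of the white_cup alone.

How it is judged:
By the outcome, as a careful person would: the job done as asked, in the order asked, and still so for the second after the job is handed in, with the robot touching nothing.
It also fails if it takes over 72 s, if anything falls off the work surface, if the arm or the gripper's body presses on something with over 40 N, if the wrist force passes 120 N, or if a joint passes its speed limit or range.

### The arm

A 6-joint arm with a two-finger parallel gripper is mounted at the origin on a cart in front of the work surface, level with it; the furniture and walls round the work are solid. World frame = base frame: x ahead of the robot, y to its left, z up, the work surface at z = 0. Lengths are in m, angles in rad, forces in N, time in s.
With the tool pointing down it reaches from about 0.35 to 0.95 m from the base axis. Payload 17.4 kg.
Tool frame: the origin (TCP) lies at the very end of the fingers, on their centre line; the grasp point (between the pads) lies 19 mm behind it; z points along the fingers, y is the line along which they close (so a half turn about z gives the same grasp; the last joint's range is limited). The gripper opens to 93 mm and grips with 3 to 60 N. Pads are 15 mm wide; open, the fingers measure 128 mm over their backs; the gripper's body (75 mm by 188 mm) begins 65 mm behind the grasp point.
Start: joints at [-1.185, 0.116, 1.442, -0, 1.584, -0.038], TCP at [0.278, -0.615, 0.219] pointing down, gripper open.
Joint ranges: [-2.83, 2.83], [-0.83, 2.19], [0.07, 2.5], [-1.14, 4.28], [0.01, 3], [-2.97, 2.97]. Speed limits (rad/s): [1.89, 1.89, 2.22, 3.14, 3.14, 3.14].

### API

Orientations are given as a unit quaternion [w, x, y, z].
In Python, from workcell import env, open_gripper, close_gripper, cams gives the robot as it stands. Calls block until the motion is done:
- env.move_pose(position, orientation): joint-space move of the TCP to a pose.
- env.move_straight(position, attitude=None, vel=0.15, max_force=None): straight line of the TCP; attitude=None keeps the orientation; vel is the mean speed in m/s. With max_force (N) it stops when the force on the tool has changed by that much, and returns True; else False.
- env.set_joints(angles): joint-space move.
- open_gripper() and close_gripper(force=None): open the fingers fully, or close them until they stop; force is the grip in N (None keeps the last).
- env.dwell(seconds).
- env.ik(position, orientation): joint angles nearest the present ones, or None.
- cams.snapshot(name): name is "scene" or "top" or "wrist"; returns a dict with "color" (480x640x3 uint8, red, green, blue), "intrinsics" (3x3 intrinsics, pixels), "k1" (the pictures are not rectified: a ray, as slopes to the right and down, at radius r is drawn at 1 + k1 r^2 times it, then the intrinsics apply), "origin" and "orientation" of the camera in the world. Camera axes: x right, y down, z forward; pixel columns grow to the right and rows downward; lengths in m; the calibration is good to about 2 mm. A picture is of the moment at which its call begins. There is no depth.
A pose or a line that the arm cannot do raises env.IKError and nothing moves.
- env.close_job(): hands the job in; it is judged then, once.
Readings, each from a call of its own:
- env.read_clock(): time.
- env.read_qpos(): joint angles.
- env.read_qd(): joint speeds.
- env.read_joint_torque(): joint torques, N m.
- env.read_ee_pos(): TCP position.
- env.read_orientation(): TCP orientation.
- env.read_contact_force(): force on the tool from outside, world axes, zero at the start.
- env.read_moment(): the same for the moment, N m.
- env.read_finger_gap(): opening from 0.0 (shut) to 1.0 (fully open).
- env.read_finger_force(): force on a finger pad.
Only numpy, scipy, OpenCV 4.12 (cv2) and the standard library are available. Lean on these libraries where they do the work, as an engineer would, in place of code of your own. Each camera call takes 0.05 s, during which the arm holds its last target. There are 200 camera calls.

## Working session

There is one attempt and no reset: what is moved stays moved. The work goes in short steps, each a Python script; the robot and the scene stay as the last script left them, time stands still between calls to the robot, and variables do not carry over. Pictures are saved under pics/ and viewed, at most 10 in all, crops included, and the job is handed in when it is done.

```bash
mkdir -p pics; ls
python3 - <<'E'
from workcell import env, cams
import cv2
for n in ("scene","top"):
    s=cams.snapshot(n); cv2.imwrite(f"pics/{n}0.png",s["color"][:,:,::-1])
    print(n,s["intrinsics"],s["k1"],s["origin"],s["orientation"])
print(env.read_orientation(), env.read_clock())
E
```

```text
pics
scene [[517.25676209   0.         319.74021506]
 [  0.         517.25676209 231.1985898 ]
 [  0.           0.           1.        ]] -0.15293106815989535 [0.14799968 0.32499191 0.69196453] [ 0.11206746 -0.25548953  0.86686919 -0.41316315]
top [[617.78841281   0.         309.92196509]
 [  0.         617.78841281 247.52018962]
 [  0.           0.           1.        ]] -0.09673773820448416 [ 0.40801153 -0.23374944  1.0903353 ] [-0.02508294  0.71296742 -0.69927629  0.04539787]
[-5.19452219e-04  9.77634327e-01  2.10311308e-01 -8.45687992e-05] 0.1
```

View pics/top0.png

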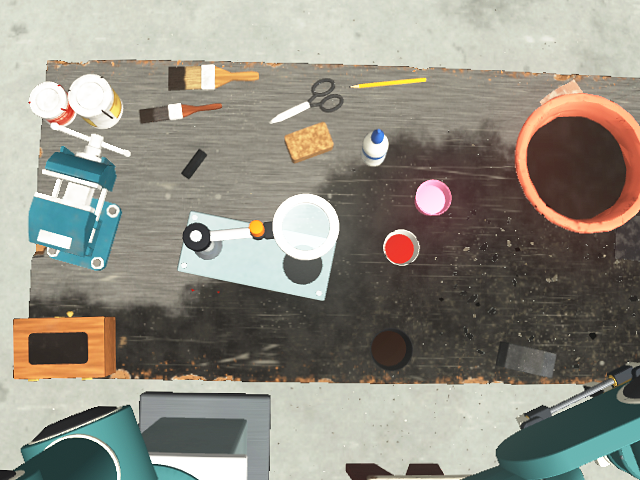

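View pics/scene0.png

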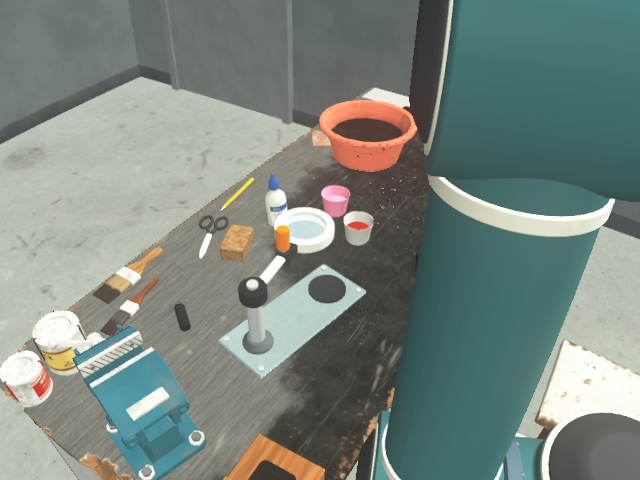

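The top view shows the hub at about (197,236), the knob (258,229), the lens (306,227), the pad (303,265) partly covered, and the white cup (401,247) with the pink look-alike at (433,198). The scene view shows the whole pad at (327,289) and the cup at (358,228).

```bash
cat > h.py <<'E'
import numpy as np, cv2
from scipy.spatial.transform import Rotation as R
from workcell import env, cams, open_gripper, close_gripper
def ray(s,uv):
    n=cv2.undistortPoints(np.array([[uv]],float),s["intrinsics"],np.array([s["k1"],0,0,0]))[0,0]
    q=s["orientation"]; d=R.from_quat([q[1],q[2],q[3],q[0]]).apply([n[0],n[1],1]); return np.array(s["origin"]),d
def plane(s,uv,z):
    o,d=ray(s,uv); return (o+d*(z-o[2])/d[2])[:2]
def blob(mask,near):
    mask=cv2.morphologyEx(mask.astype(np.uint8)*255,cv2.MORPH_OPEN,np.ones((3,3)))
    c,_=cv2.findContours(mask,cv2.RETR_EXTERNAL,cv2.CHAIN_APPROX_NONE)
    c=[k for k in c if len(k)>15]
    return max(c,key=lambda k:cv2.pointPolygonTest(k,near,True))
def fitc(s,c,z):
    "circle fit of contour cast on the plane z: centre, radius"
    p=np.array([plane(s,k[0],z) for k in c]); A=np.c_[2*p,np.ones(len(p))]
    for _ in range(4):
        x=np.linalg.lstsq(A,(p**2).sum(1),rcond=None)[0]; r=np.sqrt(x[2]+x[:2]@x[:2])
        e=abs(np.linalg.norm(p-x[:2],axis=1)-r); k=e<=max(np.percentile(e,85),.001); A,p=A[k],p[k]
    return x[:2],r
def quat(yaw): # tool down, tool y (closing line) at angle yaw from world x
    y=np.array([np.cos(yaw),np.sin(yaw),0]); z=np.array([0,0,-1.]); M=np.c_[np.cross(y,z),y,z]
    q=R.from_matrix(M).as_quat(); return [q[3],q[0],q[1],q[2]]
E
cat > m.py <<'E'
from h import *
def hsv(s): return cv2.cvtColor(s["color"],cv2.COLOR_RGB2HSV).astype(int)
def measure():
    t=cams.snapshot("top"); s=cams.snapshot("scene"); H=hsv(t); G=hsv(s); o={}
    h,S,v=H[...,0],H[...,1],H[...,2]
    red=((h<6)|(h>174))&(S>140)
    wh=(S<45)&(v>150)
    o["cup_rim"]=fitc(t,blob(red|wh,(401,247)),.048)
    o["hub"]=fitc(t,blob(v<60,(190,236)),.147)
    o["knob"]=fitc(t,blob((h>8)&(h<20)&(S>180)&(v>150),(258,229)),.183)
    o["lens"]=fitc(t,blob((S<60)&(v>215),(281,227)),.137)
    o["pad_s"]=fitc(s,blob(G[...,2]<60,(327,289)),.014)
    o["pad_t"]=fitc(t,blob(v<60,(303,270)),.014)
    c=blob((h>80)&(h<110)&(S>15)&(v>120),(215,260)); r=cv2.minAreaRect(c); o["plate"]=r
    return o
if __name__=="__main__":
    o=measure()
    for k,v in o.items(): print(k,v)
    a=np.array(o["pad_s"][0])-o["hub"][0]; b=np.array(o["knob"][0])-o["hub"][0]
    print(np.linalg.norm(a),np.linalg.norm(b),np.arctan2(a[1],a[0]),np.arctan2(b[1],b[0]))
E
python3 m.py
```

```text
cup_rim (array([ 0.51813262, -0.41933194]), np.float64(0.02942320090434149))
hub (array([ 0.51893615, -0.08162572]), np.float64(0.016691234044063915))
knob (array([ 0.52001906, -0.18210293]), np.float64(0.005721898274755303))
lens (array([ 0.50809902, -0.20676219]), np.float64(0.09557650424865044))
pad_s (array([ 0.36628304, -0.15033999]), np.float64(0.006946524803466655))
pad_t (array([ 0.41690612, -0.23135038]), np.float64(0.004975353990973191))
plate ((258.9615478515625, 262.6922912597656), (142.96864318847656, 48.44068145751953), 11.309932708740234)
0.16740556746602614 0.10048304645776031 -2.7186277465925204 -1.56001902263155
```

Run:
```python
from m import *
t=cams.snapshot("top"); s=cams.snapshot("scene"); H=hsv(t); G=hsv(s)
print("pad scene row",G[289,285:370:4].tolist()); print("pad top row",H[270,275:330:4].tolist())
print("hub row",H[236,175:220:3].tolist()); print("hub col",H[215:258:3,197].tolist())
print("knob",H[229,244:275:2].tolist())
print("cup",H[247,378:425:3].tolist())
a=cv2.resize(t["color"][180:310,170:440],None,fx=2.9,fy=2.9,interpolation=cv2.INTER_CUBIC)
cv2.imwrite("pics/c1.png",a[:,:,::-1])
```

```text
pad scene row [[27, 21, 133], [80, 26, 207], [80, 24, 210], [82, 27, 210], [81, 26, 209], [81, 26, 207], [50, 9, 82], [45, 6, 83], [60, 6, 84], [68, 12, 84], [50, 9, 82], [68, 12, 84], [60, 12, 82], [75, 6, 79], [70, 10, 79], [79, 19, 106], [81, 29, 209], [81, 28, 207], [54, 5, 238], [83, 26, 209], [50, 17, 89], [26, 27, 66]]
pad top row [[86, 19, 233], [85, 20, 231], [81, 28, 208], [30, 9, 81], [50, 9, 87], [53, 12, 86], [40, 9, 87], [45, 12, 88], [45, 11, 89], [48, 14, 89], [45, 11, 90], [38, 12, 86], [84, 17, 237], [83, 18, 236]]
hub row [[23, 26, 154], [23, 26, 157], [23, 28, 156], [126, 22, 59], [130, 13, 58], [0, 0, 255], [45, 2, 251], [60, 2, 252], [75, 2, 253], [126, 26, 50], [113, 16, 65], [110, 13, 61], [0, 0, 255], [0, 0, 255], [0, 0, 255]]
hub col [[84, 15, 234], [81, 8, 238], [84, 15, 240], [128, 19, 54], [110, 13, 58], [35, 9, 174], [30, 1, 253], [60, 2, 252], [60, 1, 255], [110, 14, 56], [120, 19, 66], [105, 15, 66], [90, 6, 42], [0, 0, 102], [84, 15, 239]]
knob [[20, 3, 251], [15, 2, 252], [90, 2, 255], [18, 225, 255], [22, 208, 255], [23, 204, 255], [23, 202, 255], [24, 201, 255], [24, 199, 255], [20, 205, 255], [9, 175, 211], [80, 10, 78], [15, 6, 81], [60, 3, 81], [19, 23, 176], [0, 0, 255]]
cup [[13, 45, 68], [9, 49, 67], [7, 77, 245], [2, 205, 233], [2, 204, 235], [2, 206, 237], [2, 206, 237], [2, 206, 238], [2, 206, 238], [2, 208, 239], [2, 206, 240], [2, 207, 241], [15, 40, 165], [17, 29, 161], [8, 57, 90], [6, 66, 81]]
```

View pics/c1.png

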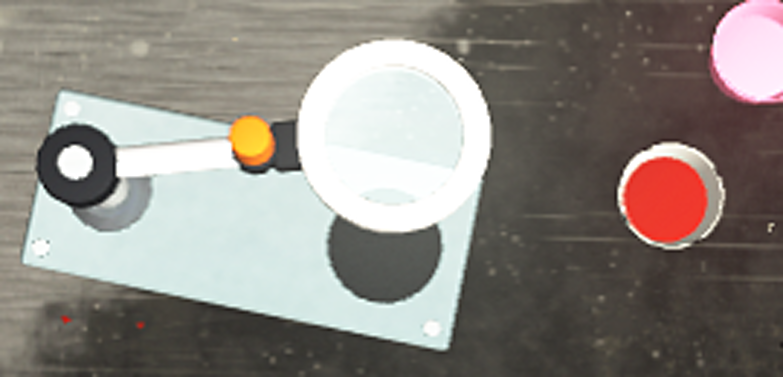

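The crop shows the pad mostly visible below the lens, hub and knob clear, and the cup isolated. I'll fix the thresholds.

```bash
sed -i 's/o\["hub"\]=.*/o["hub"]=fitc(t,blob(v<85,(190,236)),.147)/; s/(h>8)&(h<20)&(S>180)&(v>150),(258,229)/(h>15)\&(h<28)\&(S>150)\&(v>235),(257,229)/; s/blob(G\[...,2\]<60/blob(G[...,2]<115/; s/blob(v<60,(303,270))/blob(v<115,(303,275))/; s/o\["lens"\]=.*/m=(S<8)\&(v>235); m[:,:272]=0; o["lens"]=fitc(t,blob(m,(277,227)),.137)/; s/o\["plate"\]=r/o["plate"]=[plane(t,q,.008) for q in cv2.boxPoints(r)]/' m.py; python3 m.py
```

```text
cup_rim (array([ 0.518066  , -0.41945136]), np.float64(0.029468702586575447))
hub (array([ 0.51570527, -0.08564487]), np.float64(0.021317486129538973))
knob (array([ 0.52799286, -0.17867068]), np.float64(0.009304365115155254))
lens (array([ 0.53725566, -0.25292679]), np.float64(0.05088320042658313))
pad_s (array([ 0.48326836, -0.24835459]), np.float64(0.03408432268351759))
pad_t (array([ 0.48532256, -0.25089779]), np.float64(0.03224639904317801))
plate [array([ 0.46891126, -0.04645929]), array([ 0.55296557, -0.06068336]), array([ 0.5070222, -0.3064805]), array([ 0.42341915, -0.29044235])]
0.16591144273327693 0.09383381818111639 -1.767571147582748 -1.4394686633111804
```

```bash
cat > swing.py <<'E'
from h import *
HUB=np.array([.5157,-.0856])
def swing(d0,d1,z=.147,flip=0,r=.095,test=False,off=np.zeros(2)):
    "grip knob at arm direction d0 (world angle), carry to d1, release, go up"
    P=lambda d,h: [*(HUB+off+r*np.array([np.cos(d),np.sin(d)])),h]
    Q=lambda d: quat(d+np.pi/2+flip)
    ds=np.linspace(d0,d1,max(2,int(abs(d1-d0)/.2)+2))
    if test: return [env.ik(P(d,h),Q(d)) for d in ds for h in (z,.26)]
    env.move_pose(P(d0,.26),Q(d0)); env.move_straight(P(d0,z),vel=.15)
    close_gripper(10); print("gap",env.read_finger_gap())
    for d in ds[1:]: env.move_straight(P(d,z),Q(d),vel=.1)
    print("F",env.read_contact_force())
    open_gripper(); env.move_straight(P(d1,.26),vel=.2)
E
python3 - <<'E'
from swing import *
for f in (0,np.pi):
    print(f,[None if q is None else np.round(q,2).tolist() for q in swing(-1.44,-.165,flip=f,test=True)[::5]])
    for yaw in (.9,): print([None if q is None else np.round(q,2).tolist() for q in [env.ik(p,quat(yaw+f)) for p in ([.518,-.4195,.011],[.484,-.251,.026])]])
E
```

```text
0 [[-0.37, -0.11, 1.79, -0.0, 1.47, -0.5], [-0.34, -0.09, 1.58, -0.0, 1.65, -0.83], [-0.26, 0.01, 1.67, -0.0, 1.46, -1.3], [-0.21, -0.02, 1.51, -0.0, 1.65, -1.61]]
[[-0.72, 0.23, 1.67, -0.0, 1.25, -1.62], [-0.53, -0.04, 1.93, -0.0, 1.26, -1.43]]
3.141592653589793 [[-0.37, -0.11, 1.79, -0.0, 1.47, 2.64], [-0.34, -0.09, 1.58, -0.0, 1.65, 2.31], [-0.26, 0.01, 1.67, -0.0, 1.46, 1.84], [-0.21, -0.02, 1.51, -0.0, 1.65, 1.53]]
[[-0.72, 0.23, 1.67, -0.0, 1.25, 1.52], [-0.53, -0.04, 1.93, -0.0, 1.26, 1.72]]
```

Run:
```python
from swing import *
swing(-1.44,-.165)
env.move_pose([.518,-.4195,.16],quat(.9))
print(env.read_clock())
t=cams.snapshot("top"); cv2.imwrite("pics/t1.png",t["color"][:,:,::-1])
w=cams.snapshot("wrist"); cv2.imwrite("pics/w1.png",w["color"][:,:,::-1])
s=cams.snapshot("scene")
from m import *
for n,S,p in (("s",s,(327,289)),("t",t,(303,268))): print(n,fitc(S,blob(hsv(S)[...,2]<115,p),.014))
```

```text
gap 0.23815900371383092
F [10.56351924 -1.23571311 -2.84643165]
9.7917
s (array([ 0.48323666, -0.24832712]), np.float64(0.03392317195263436))
t (array([ 0.48676763, -0.25073063]), np.float64(0.03364448641211315))
```

View pics/t1.png

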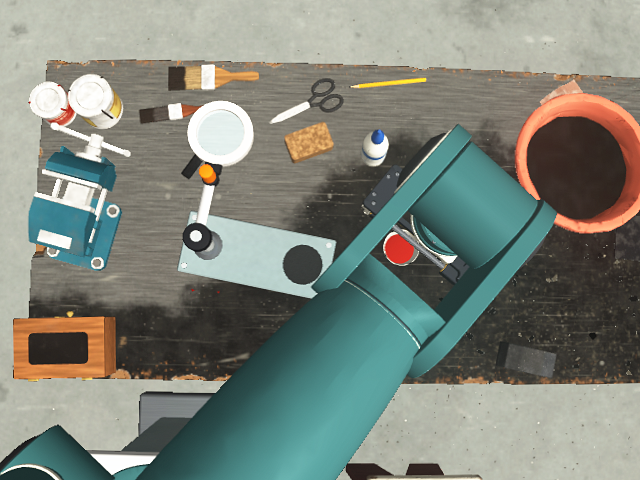

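View pics/w1.png

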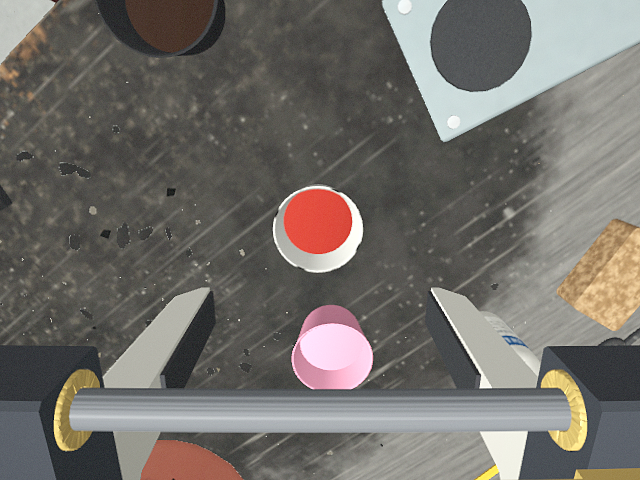

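The lamp is clear, with its lens at (220,133). The pad is fully visible at (302,265). The wrist view shows the white cup centred between the fingers (318,228), with the pink cup off to the side of the closing line. Next I'll refine the cup position from the wrist view, grasp it and place it.

Run:
```python
from swing import *
from m import hsv
w=cams.snapshot("wrist"); H=hsv(w); h,S,v=H[...,0],H[...,1],H[...,2]
m=((((h<6)|(h>174))&(S>140))|((S<45)&(v>150)))
c,r=fitc(w,blob(m,(318,228)),.048); print("cup wrist",c,r)
pm=hsv(w)[...,2]<105
if abs(r-.031)>.004 or np.linalg.norm(c-[.518,-.4195])>.006: raise SystemExit
c=(c+np.array([.518,-.4195]))/2; q=quat(.9)
env.move_straight([*c,.011],q,vel=.15)
close_gripper(15); print("gap",env.read_finger_gap(),env.read_finger_force())
env.move_straight([*c,.12],vel=.1)
print(env.read_finger_gap(),env.read_contact_force(),env.read_clock())
w=cams.snapshot("wrist"); cv2.imwrite("pics/w2.png",w["color"][:,:,::-1])
c,r=fitc(w,blob(((hsv(w)[...,0]<6)&(hsv(w)[...,1]>140))|((hsv(w)[...,1]<45)&(hsv(w)[...,2]>150)),(318,228)),.157)
print("held rim",c,r,env.read_ee_pos())
```

```text
cup wrist [ 0.51726671 -0.41922161] 0.031091261164020372
gap 0.6517723721207541 15.000040100421757
0.6523931921444076 [-0.94257317 -0.22030468 -1.76361608] 13.0083
held rim [ 0.51556898 -0.4163658 ] 0.030826123389583657 [ 0.51740161 -0.41915309  0.11911855]
```

View pics/w2.png

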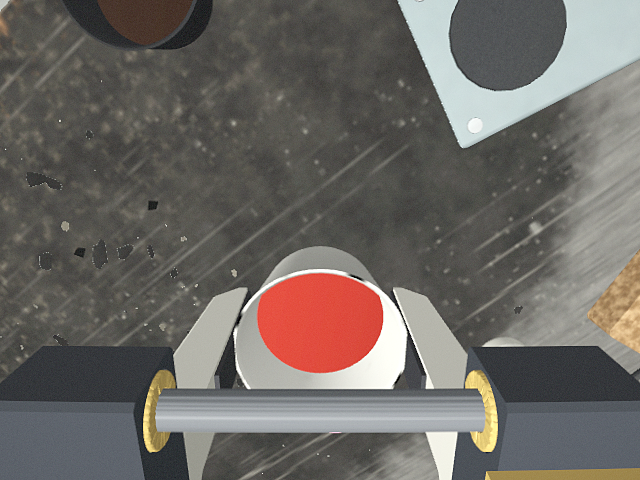

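The cup is held upright between the pads, rim at about (320,330), and the pad shows at (508,35). Placing it.

Run:
```python
from swing import *
from m import hsv
w=cams.snapshot("wrist")
print("pad wrist",fitc(w,blob((hsv(w)[...,2]<105),(508,35)),.014))
p=np.array([.485,-.2503]); q=quat(.9)
env.move_straight([*p,.12],q,vel=.2)
env.move_straight([*p,.032],vel=.12)
print(env.move_straight([*p,.020],vel=.02,max_force=4), env.read_ee_pos(), env.read_contact_force())
open_gripper(); env.move_straight([*p,.2],vel=.15)
env.move_pose([.42,-.42,.25],q)
t=cams.snapshot("top"); s=cams.snapshot("scene"); print(env.read_clock())
H=hsv(t); h,S,v=H[...,0],H[...,1],H[...,2]; red=((h<6)|(h>174))&(S>140)
cv2.imwrite("pics/t2.png",cv2.resize(t["color"][120:330,160:440],None,fx=2.8,fy=2.8)[:,:,::-1])
print("inside red (top)",fitc(t,blob(red,(302,264)),.03))
```

```text
pad wrist (array([ 0.48684987, -0.25181691]), np.float64(0.034465315173880226))
True [ 0.48516982 -0.25038691  0.02445865] [-0.23235724 -0.61919601  2.12729334]
18.3667
inside red (top) (array([ 0.48485272, -0.24950096]), np.float64(0.02506405398988746))
```

View pics/t2.png

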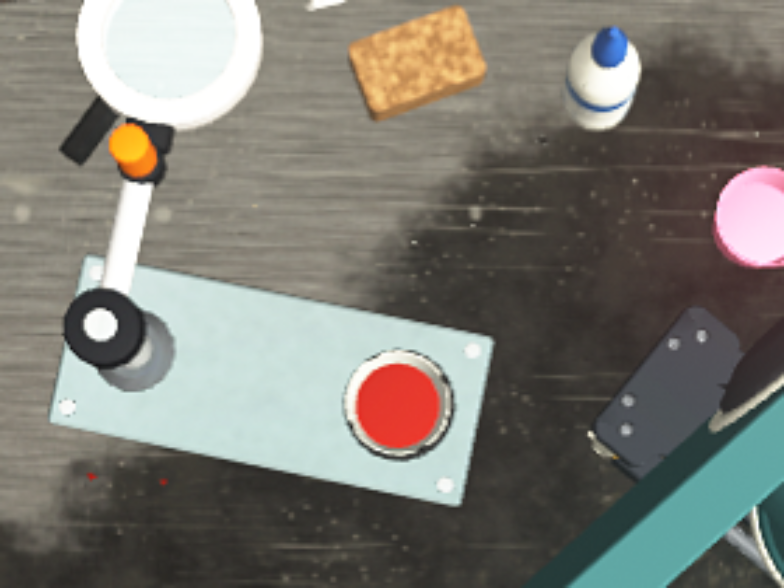

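The cup stands upright on the pad, centred at about (398,405) in the crop, and the bystanders haven't moved. Now I'll swing the lamp back.

Run:
```python
from swing import *
from m import hsv
env.move_pose([.56,-.25,.28],quat(.9))
swing(-.165,-1.757)
env.move_pose([.42,-.45,.28],quat(.9))
t=cams.snapshot("top"); s=cams.snapshot("scene"); print(env.read_clock())
H=hsv(t); h,S,v=H[...,0],H[...,1],H[...,2]
hub=fitc(t,blob(v<85,(190,236)),.147)[0]
kn=fitc(t,blob((h>15)&(h<28)&(S>150)&(v>235),(257,244)),.183)
b=kn[0]-hub; print("hub",hub,"knob",kn,np.linalg.norm(b),np.arctan2(b[1],b[0]))
m=(S<12)&(v>225); m[:,:272]=0
print("lens",fitc(t,blob(m,(272,265)),.137))
a=cv2.resize(t["color"][170:330,160:420],None,fx=1.5,fy=1.5); b=s["color"][150:390,200:400]
cv2.imwrite("pics/f.png",np.hstack([cv2.resize(a,(390,240)),b,])[:,:,::-1])
```

```text
gap 0.23781031437601968
F [ 0.89475567  9.39368814 -0.53680139]
28.1417
hub [ 0.51572498 -0.08574561] knob (array([ 0.49817416, -0.1772174 ]), np.float64(0.009466403528272268)) 0.09314032014008933 -1.7603637898557636
lens (array([ 0.48334463, -0.25064046]), np.float64(0.051047299415157114))
```

View pics/f.png

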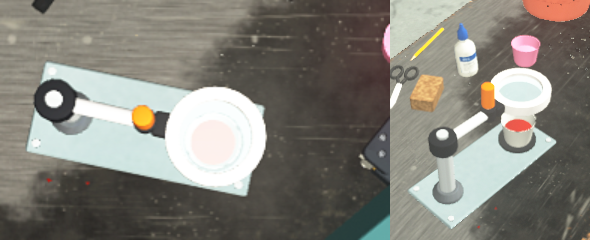

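The lens is at (0.483, -0.251) and the cup at (0.485, -0.250), so they agree to within 2 mm. The cup is upright on the pad and the robot is clear of everything.

```bash
python3 -c "
from workcell import env
print(env.close_job())"
```

```text
the job is handed in; nothing more can be done
None
```

The job is handed in: the white cup stands upright near the middle of the pad (about 2 mm off centre by the camera measurements), the lamp is back with its lens within about 2 mm of the cup's centre, and the other things stayed where they were; it took about 28 s.

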